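Tug a test-box lid, free its catch if caught, hold it open

TASK

The lid of the grey test box is shut, and nobody can see whether its catch has caught. First pull the lid firmly upward by its steel bar handle: if it is caught, the lid gives only about a centimetre and the red tell-tale pin on the black catch block is lifted to its stop; only in that case slide the blue release sideways (away from the pin) all the way to its stop, otherwise leave the release alone. Then raise the lid by the bar to about 40 degrees and finish while still holding it there by the bar, since it falls shut by itself, and leave the things lying around where they are.

Things in the scene. Friction and masses are not known exactly. Their poses are not given: they have to be found in the camera images.
- test_box: Grey instrument box, fixed to the bench, 180 (x) x 260 (y) x 75 mm high without lid; origin at the centre of its underside, its own x axis points from the front to the hinge side, y to its left seen from the front, z up. A black catch block stands against the right part of its front: from x = -160 to -90 mm, y = -125 to +35 mm, top at z = 70 mm (box axes). When shut, the white lid with clear window covers x = -112 to +90 mm, y = -130 to +130 mm, z = 75.5 to 83.5 mm.
- lid_hinge (a point): Middle of the lid's hinge line, at x = 90, y = 0, z = 75.5 mm in the box's axes; the hinge line runs along the box's y axis.
- lid (a joint): Lid angle in rad, 0 = shut, grows as its front edge rises toward the far side (to 1.5). The lid weighs about 0.5 kg, has no stay and falls shut when let go. Free, it rises with about 3 N at the bar. Caught, it rises about 0.03 rad until its keeper meets the catch, then to about 0.06 rad with some 5 N at the bar while it lifts the tell-tale pin, and there it stops hard.
- handle_mid (a point): Steel bar handle on the lid: round bar of 10 mm diameter, 100 mm long along the box's y axis, on a post at each end; this point is the middle of the bar, 178 mm in front of the hinge line and 46 mm above the lid's underside (38 mm from the bar's axis to the lid's top face, about 90 mm free between the posts), 55 mm left of the box's middle. Pinched across (along the box's x) from above, the round bar can turn between the fingers while the lid swings.
- telltale (a joint): Height of the red tell-tale pin in m: 0 = down (its top 2.5 mm above the block), 0.006 = fully up. It starts down, is lifted only by pulling on the lid while the catch holds it, and stays up by friction.
- pin_top (a point): Top of the red tell-tale pin, 10 mm diameter, on the left end of the black catch block (x = -140, y = 22 mm in the box's axes).
- release (a joint): Position of the blue release in m: 0 = at rest (start), 0.022 = at its stop. It slides along the box's -y axis (to the right seen from the front), needs about 3 to 4 N, and stays where it is left. Slid to the stop it pushes a caught bolt clear for good, so the lid does not catch again.
- release_grip (a point): Grip point of the blue release fin, on its middle 26 mm above the block's top; the fin is 30 mm (box x) x 10 mm (box y) and stands from 1 to 35 mm above the block, on a 20 mm wide foot 5 mm high. Pinch it across its 10 mm, from above.
- multimeter: Bystander: green and grey multimeter, 170 x 86 x 49 mm, loose, left of the box; origin under its middle.
- heat_sink: Bystander: finned heat sink, 50 x 50 x 23 mm, loose, right of the box; origin under its middle.
- marker_black: Bystander: black-capped marker, 120 x 12 x 14 mm, loose, right of the box; origin under its middle.

How it is judged (in metres and radians):
On the way, in this order (a step that is already met when the one before it is completed fails the run):
1. the lid has been tugged up by the bar with the release still at rest (value of joint lid above 0.02 rad and value of joint release below 0.004 m and contact force between the fingers and lid above 0.5 N), for 0.1 s.
2. the lid has been raised to about 40 degrees (value of joint lid above 0.52 rad), for 0.2 s.
At the end, for the whole second after the job is handed in: The lid is held still at 0.52 to 0.92 rad (30 to 53 degrees) with the fingers on the bar handle; the release is either untouched (within 4 mm of rest) or, the pin being up by more than 1 mm, within 4 mm of its stop; the three loose bystanders lie within 30 mm of where they were (value of joint lid between 0.52 and 0.92 rad and velocity of joint lid between -0.05 and 0.05 rad/s and contact force between the fingers and lid above 0.5 N and (value of joint release below 0.004 m or (value of joint release above 0.018 m and value of joint telltale above 0.001 m)) and distance of each of multimeter, heat_sink, marker_black from where it was at the start of the episode below 0.03 m); the arm keeps its last pose, push and grip.
It fails at once if the release is moved although no tug has shown the lid to be caught (tell-tale pin not up) (value of joint release above 0.004 m and value of joint telltale below 0.001 m).
It fails at once if a loose bystander is moved by more than 30 mm (distance of any of multimeter, heat_sink, marker_black from where it was at the start of the episode above 0.03 m).
It also fails if it takes over 51 s, if anything falls off the work surface, if the arm or the gripper's body presses on something with over 40 N, if the wrist force passes 120 N, or if a joint passes its speed limit or range.

ROBOT

A 7-joint arm with a two-finger parallel gripper is mounted at the origin on a cart in front of the work surface, level with it; the furniture and walls round the work are solid. World frame = base frame: x ahead of the robot, y to its left, z up, the work surface at z = 0. Lengths are in mm, angles in rad, forces in N, time in s.
With the tool pointing down it reaches from about 400 to 750 mm from the base axis. Payload 19.5 kg.
Tool frame: the origin (TCP) lies on the centre line of the jaws, within the pads' length; the fingertips stand 14 mm ahead of it and the grasp point (between the pads) lies 5 mm behind it; x points along the fingers, z is the direction in which the jaws open and shut, and the axes are right-handed (so a half turn about x gives the same grasp; the last joint's range is limited). The gripper opens to 85 mm and grips with 20 to 120 N. Pads are 22 mm wide; open, the fingers measure 114 mm over their backs; the gripper's body (76 mm by 85 mm) begins 54 mm behind the grasp point. The pads swing forward as they close: fully open they stand 13 mm farther back than shut.
Start: joints at [-1.278, 0.707, -0.028, 1.485, 0.022, 0.951, -0.075], TCP at [188.921, 543.052, 245.268] pointing down, gripper open.
Joint ranges: [-2.71, 2.71], [-0.32, 2.16], [-1.57, 1.52], [0, 2.45], [-1.46, 4.6], [0, 2.02], [-2.83, 2.83]. Speed limits (rad/s): [1.89, 1.89, 2.57, 2.57, 3.01, 3.01, 3.01].

INTERFACE

Orientations are given as a unit quaternion [w, x, y, z].
In Python, from cell import monitor, viewer, finish_job gives the robot as it stands.
- The arm moves only by the tool send_rows, never from a script. Its argument "commands" is a list of rows, each an object of numbers: "gripper": the finger opening in mm, from 0 to 85.4; "x", "y", "z": the shift along the tool's x, y, z in mm; "wx", "wy", "wz": the turn, a rotation vector about the tool's x, y, z in degrees. In form: [{"gripper": .., "x": .., "y": .., "z": .., "wx": .., "wy": .., "wz": ..}, ...]. A call has 1 to 12 rows; each row is the pose to reach, as a shift and turn from the pose commanded when the call began, along the tool's axes at that moment; what a row does not reach only later rows make up. A row lasts 1/10 s, in which the tool goes at most 50 mm and 8.59 degrees, less where a joint would pass 70% of its speed; a pose out of reach is approached as far as the arm can. A call with a gripper value outside its range is refused whole. The fingers move at their own pace and stop on an object; "squeeze" is the grip in N (left out, the last holds). Time passes only in rows, so rows that repeat a pose let the fingers close. It gives the time, the measured TCP pose, the force and the opening at its end, in the units of the state.
- monitor.get_obs(): the state, without advancing time (a new reading comes with each control period).
- viewer.get_image(name): name is "scene" or "side" or "wrist"; returns (picture, depth): 384x512x3 uint8, red, green, blue; 384x512 float32, mm along the optical axis (not along the pixel's ray), 0 where there is no reading.
- viewer.camera_params(name): a dict with "fx", "fy", "cx", "cy" (pixels), "D" ([k1, k2, p1, p2, k3] as OpenCV has them; the pictures are not rectified), "view" (4x4, takes a point from world to camera coordinates). Camera axes: x right, y down, z forward; pixel columns grow to the right and rows downward; lengths in mm; the calibration is good to about 2 mm. A picture is of the moment at which its call begins: read the wrist's pose just before it. camera_params takes no time and is no camera call; for the wrist camera it gives the pose at the moment of the call.
- finish_job(): hands the job in, once; it reports no verdict.
The state is a dict: "t": time; "joint_pos": joint angles; "qd": joint speeds; "effort": joint torques, N m; "tool_pos": TCP position; "tool_rot": TCP orientation; "wrist_force": force on the tool from outside, world axes, zero at the start; "torque": the same for the moment, N m; "grip_width": opening from 0.0 (shut) to 1.0 (fully open).
Only numpy, scipy, OpenCV 4.12 (cv2) and the standard library are available. Lean on these libraries where they do the work, as an engineer would, in place of code of your own. Each camera call takes 0.05 s, during which the arm holds its last target.

## Working session

There is one attempt and no reset: what is moved stays moved. The work goes in short steps, Python scripts to look and compute and a tool call to move; the robot and the scene stay as the last step left them, time stands still between calls to the robot, and variables do not carry over. Pictures are saved under pics/ and viewed, and the job is handed in when it is done.

Besides the shell and the picture viewer there is one more tool, called after "Request:" as a command line: name --argument value ..., lists and objects as JSON in quotes. send_rows: Moves the arm, as the interface text tells. Its arguments: {"type":"object","properties":{"commands":{"type":"array"},"squeeze":{"type":"number"}},"required":["commands"]}

```bash
mkdir -p pics; ls; python3 - <<'E'
from cell import monitor, viewer
import cv2, numpy as np
o=monitor.get_obs(); print(o)
for n in ["scene","side"]:
    im,d=viewer.get_image(n); cv2.imwrite(f"pics/{n}0.png",im[:,:,::-1]); np.savez(f"{n}0.npz",im=im,d=d)
    p=viewer.camera_params(n); print(n,p)
E
```

```text
pics
{'t': 0.0, 'joint_pos': array([-1.27770398,  0.7070641 , -0.02762223,  1.48498063,  0.0219712 ,
        0.95090885, -0.0754823 ]), 'qd': array([-6.00828103e-04,  9.14306827e-04, -1.13681257e-05,  2.74629408e-04,
       -8.34062877e-04,  5.69092086e-04, -9.15608232e-04]), 'effort': array([-1.24175189e-03, -8.83200645e+01,  1.23409778e+00, -2.36163908e+01,
        1.68509956e-02,  6.72890674e-03, -5.92795573e-05]), 'tool_pos': array([188.84122949, 542.84907188, 244.85406698]), 'tool_rot': array([ 0.57601372, -0.40992367,  0.57662162,  0.40948539]), 'wrist_force': array([ 0.15223242,  0.81337281, -0.57358987]), 'torque': array([-0.04360722, -0.01617697,  0.02376554]), 'grip_width': 0.9996716389995463}
scene {'fx': 389.73603203786877, 'fy': 389.73603203786877, 'cx': 261.76746352543216, 'cy': 195.76655753683517, 'D': array([-0.12239255,  0.        ,  0.        ,  0.        ,  0.        ]), 'view': array([[ 8.20835877e-01, -5.71143111e-01, -4.89989677e-03,
        -5.64286245e+02],
       [-2.31669406e-01, -3.25084890e-01, -9.16869184e-01,
         2.01717375e+02],
       [ 5.22070636e-01,  7.53734277e-01, -3.99157726e-01,
         9.84827748e+02],
       [ 0.00000000e+00,  0.00000000e+00,  0.00000000e+00,
         1.00000000e+00]])}
side {'fx': 496.8407072993407, 'fy': 496.8407072993407, 'cx': 257.54889941474744, 'cy': 185.34169803269478, 'D': array([-0.0347369,  0.       ,  0.       ,  0.       ,  0.       ]), 'view': array([[ 9.58575475e-01, -2.83871228e-01, -2.34560230e-02,
        -6.32741714e+02],
       [-1.64389932e-01, -4.84097198e-01, -8.59433449e-01,
         1.50642896e+02],
       [ 2.32613433e-01,  8.27687761e-01, -5.10709273e-01,
         1.50923276e+03],
       [ 0.00000000e+00,  0.00000000e+00,  0.00000000e+00,
         1.00000000e+00]])}
```

View pics/scene0.png

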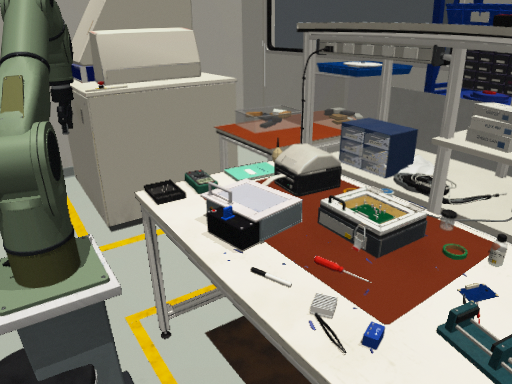

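View pics/side0.png

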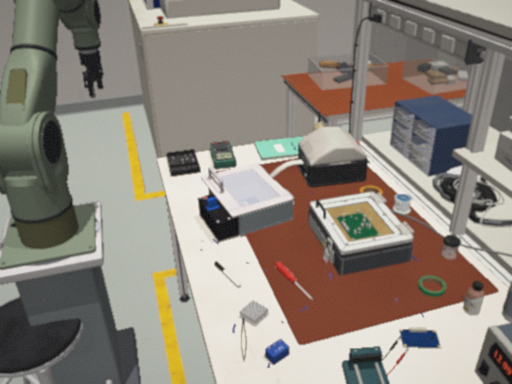

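The scene view shows the test box at about (245,208), with the blue release at (228,211). In the side view the box is at about (250,200), the bar at (215,178) and the release at (212,203). Next I'll zoom in and measure.

```bash
cat > h.py <<'E'
import numpy as np, cv2
from cell import monitor, viewer
def par(n):
    p=viewer.camera_params(n); K=np.array([[p['fx'],0,p['cx']],[0,p['fy'],p['cy']],[0,0,1]]); return K,np.array(p['D']),np.array(p['view'])
def cloud(d,n,P=None):
    K,D,V=P or par(n); h,w=d.shape
    uv=np.stack(np.meshgrid(np.arange(w),np.arange(h)),-1).reshape(-1,1,2).astype(float)
    r=cv2.undistortPoints(uv,K,D).reshape(h,w,2)
    pc=np.dstack([r,np.ones((h,w))])*d[...,None]
    return (pc-V[:3,3])@V[:3,:3]
def ray(uv,n,P=None):
    K,D,V=P or par(n); uv=np.array(uv,float).reshape(-1,1,2)
    r=cv2.undistortPoints(uv,K,D).reshape(-1,2); r=np.c_[r,np.ones(len(r))]@V[:3,:3]
    return -V[:3,:3].T@V[:3,3], r/np.linalg.norm(r,axis=1)[:,None]
def plane(uv,n,z,P=None):
    o,r=ray(uv,n,P); return o+r*((z-o[2])/r[:,2])[:,None]
def proj(X,n,P=None):
    K,D,V=P or par(n); return cv2.projectPoints(np.array(X,float).reshape(-1,3),cv2.Rodrigues(V[:3,:3])[0],V[:3,3],K,D)[0].reshape(-1,2)
E
python3 - <<'E'
from h import *
for n,(u,v,s) in {"scene":(190,160,120),"side":(170,140,130)}.items():
    f=np.load(f"{n}0.npz"); im=f['im']; c=im[v:v+100,u:u+s]
    cv2.imwrite(f"pics/{n}0z.png",cv2.resize(c[:,:,::-1],None,fx=6,fy=6,interpolation=cv2.INTER_CUBIC))
    X=cloud(f['d'],n)
    sel=X[v:v+100,u:u+s].reshape(-1,3); col=c.reshape(-1,3)
    m=(abs(sel[:,2]-83.5)<4)
    print(n,m.sum(),sel[m].min(0),sel[m].max(0))
    hs=cv2.cvtColor(im,cv2.COLOR_RGB2HSV)
    b=((hs[...,0]>105)&(hs[...,0]<125)&(hs[...,1]>180)&(hs[...,2]>90)).astype(np.uint8)
    k,l,st,ce=cv2.connectedComponentsWithStats(b)
    for i in range(1,k):
        if st[i,4]>15: q=X[l==i]; print('blue',st[i],ce[i],np.median(q,0))
E
```

```text
scene 2223 [ 470.20886029 -198.98675597   79.50157169] [896.07138064 165.53990171  87.49391543]
blue [318  62  30   5  71] [335.16901408  63.73239437] [1998.51338618 1004.23720677  360.33151141]
blue [393  64  19   5  71] [401.23943662  66.25352113] [2270.55247008  625.55313698  357.81765954]
blue [371  66  11   4  28] [376.89285714  68.10714286] [2006.47836321  635.43084364  355.8552267 ]
blue [358  68  12   3  18] [362.22222222  69.11111111] [1868.64497059  638.28055583  354.68393946]
blue [461  90  30   8  77] [470.97402597  92.64935065] [2141.86453902  121.96468783  254.86227138]
blue [492  94  13   3  25] [497.36  95.08] [2055.03222384 -123.15092345  297.9712304 ]
blue [503  97   8   8  29] [507.93103448 100.82758621] [2211.26987456 -123.06551181  252.67803914]
blue [221 207  14  13  90] [227.15555556 213.31111111] [ 479.54312062 -124.72489176   87.19395239]
blue [460 284  35  17 273] [477.97069597 292.89010989] [ 8.36340226e+02 -6.98260200e+02  3.53189117e-02]
blue [364 323  20  17 174] [373.98850575 331.78735632] [ 510.36658876 -644.56008992   24.33056289]
side 2652 [ 469.41976866 -203.06423753   79.50243109] [865.82030456 168.94898863  87.48945693]
blue [206 197  13  13 110] [211.81818182 203.5       ] [ 484.1347651  -124.27444487   89.09475856]
blue [402 331  35  15 284] [418.82042254 338.73239437] [ 835.23255905 -698.24095225    1.50928446]
```

```bash
ls pics
```

```text
scene0.png
scene0z.png
side0.png
side0z.png
```

View pics/scene0z.png

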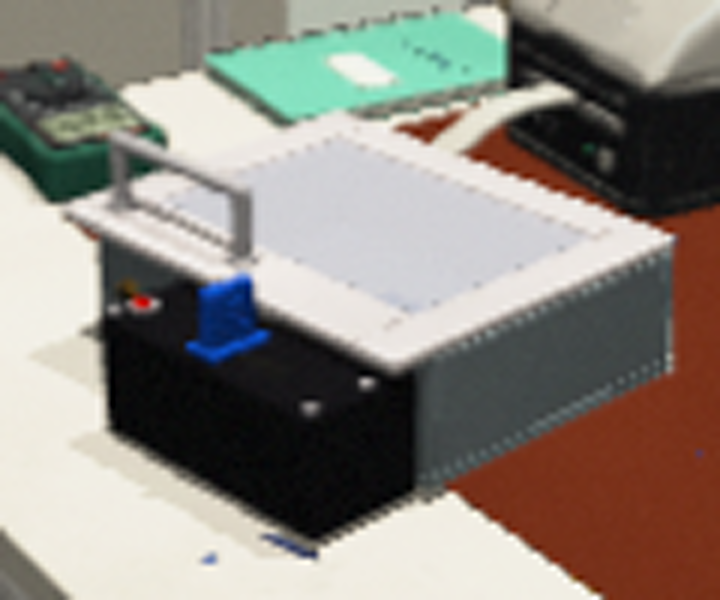

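View pics/side0z.png

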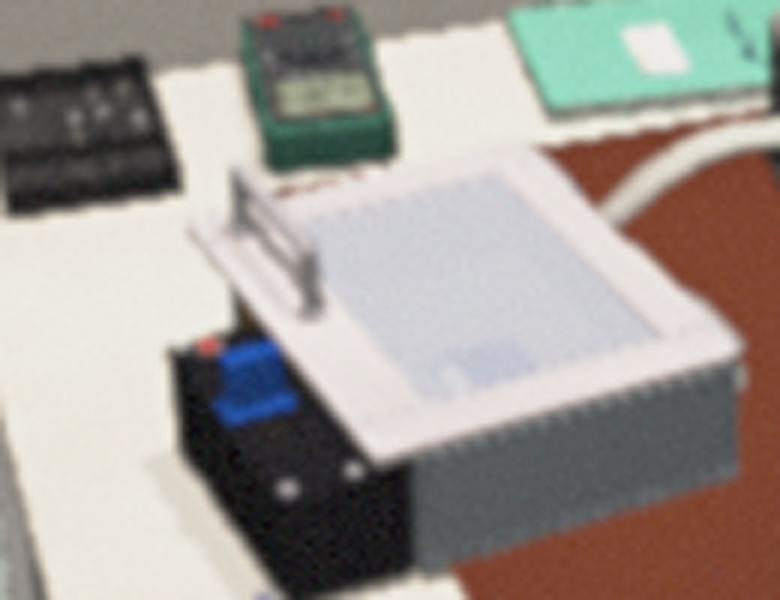

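The zooms show the shut lid, the bar on the lid's left front, the red pin at scene (213,210), and the blue fin at scene (228,212) beside it. I'll fit the lid rectangle.

```bash
python3 - <<'E'
from h import *
for n,(u,v,s) in {"scene":(195,170,112),"side":(195,160,100)}.items():
    f=np.load(f"{n}0.npz"); im=f['im']; X=cloud(f['d'],n)
    hs=cv2.cvtColor(im,cv2.COLOR_RGB2HSV)
    m=(abs(X[...,2]-83.5)<5)&(hs[...,1]<60)&(hs[...,2]>130); w=np.zeros_like(m); w[v:v+80,u:u+s]=1; m&=w
    k,l,st,ce=cv2.connectedComponentsWithStats(m.astype(np.uint8)); i=1+st[1:,4].argmax(); q=X[l==i]
    print(n,st[i],q[:,2].mean()); r=cv2.minAreaRect(q[:,:2].astype(np.float32)); print(r, cv2.boxPoints(r))
# corners from pixels
for n,c,off in (("scene",[(68,213),(400,368),(674,240),(335,115)],(190,160)),("side",[(190,228),(378,462),(743,345),(535,150)],(170,140))):
    P=plane(np.array(c)/6+off,n,83.5); print(n,P.round(1), [np.linalg.norm(P[i]-P[(i+1)%4]).round(1) for i in range(4)])
    a=P[1]-P[0]; print('yaw', np.degrees(np.arctan2(a[1],a[0]))+90)
E
```

```text
scene [ 200  178  102   43 2146] 83.9017949964872
((605.7196655273438, -52.86444091796875), (209.12994384765625, 263.93829345703125), 10.104774475097656) [[ 479.62283    58.711884]
 [ 525.9305   -201.13235 ]
 [ 731.8165   -164.44077 ]
 [ 685.50885    95.40347 ]]
side [ 201  163   93   54 2724] 83.65467750246536
((607.0955810546875, -54.51911926269531), (211.56658935546875, 269.9571838378906), 9.85641860961914) [[ 479.76807    60.359207]
 [ 525.97925  -205.61336 ]
 [ 734.4231   -169.39745 ]
 [ 688.2119     96.57512 ]]
scene [[ 483.6   43.    83.5]
 [ 527.  -206.8   83.5]
 [ 722.2 -169.8   83.5]
 [ 676.8   81.8   83.5]] [np.float64(253.5), np.float64(198.7), np.float64(255.7), np.float64(197.0)]
yaw 9.859359823835561
side [[ 486.1   47.3   83.5]
 [ 528.6 -203.6   83.5]
 [ 729.1 -160.6   83.5]
 [ 689.    71.6   83.5]] [np.float64(254.5), np.float64(205.1), np.float64(235.6), np.float64(204.4)]
yaw 9.603187180468083
```

```bash
python3 - <<'E'
from h import *
def tri(a,b):
    o1,r1=ray(a,"scene");o2,r2=ray(b,"side");r1=r1[0];r2=r2[0]
    A=np.c_[r1,-r2];t=np.linalg.lstsq(A,o2-o1,rcond=None)[0];p,q=o1+t[0]*r1,o2+t[1]*r2
    return (p+q)/2,np.linalg.norm(p-q)
S=lambda x,y:(x/6+190,y/6+160); T=lambda x,y:(x/6+170,y/6+140)
th=np.radians(10);c,s=np.cos(th),np.sin(th);O=np.array([617.2,-51.8,0])
R=np.array([[c,-s,0],[s,c,0],[0,0,1]])
for nm,a,b in (("pin",S(143,302),T(208,346)),("fin top mid",S(226,287),T(250,349)),("barL top",S(120,138),T(238,175)),("barR top",S(243,192),T(313,262))):
    p,e=tri(a,b);print(nm,p.round(1),e.round(1),(R.T@(p-O)).round(1))
for nm,b in (("pin",[-140,22,72.5]),("barmid",[-88,55,121.5]),("barL",[-88,105,121.5]),("barR",[-88,5,121.5])):
    X=R@np.array(b)+O;print(nm,X.round(1),proj(X,"scene").round(1),((proj(X,"scene")[0]-[190,160])*6).round(0),((proj(X,"side")[0]-[170,140])*6).round(0))
for n in("scene","side"):
    f=np.load(f"{n}0.npz");X=cloud(f['d'],n);hs=cv2.cvtColor(f['im'],cv2.COLOR_RGB2HSV)
    m=(hs[...,0]>105)&(hs[...,0]<128)&(hs[...,1]>150);B=(X-O)@R
    m&=(abs(B[...,0]+125)<45)&(abs(B[...,1])<90)&(B[...,2]>70)&(B[...,2]<120);q=B[m];print(n,q.min(0),q.max(0),np.median(q,0))
    hi=q[q[:,2]>78];print(hi.min(0),hi.max(0))
E
```

```text
pin [474.4 -56.7  72.5] 0.7 [-141.5   20.    72.5]
fin top mid [ 486.2 -118.9  103.4] 3.1 [-140.7  -43.4  103.4]
barL top [511.3  29.8 122.6] 3.2 [-90.2  98.8 122.6]
barR top [529.8 -66.1 119.7] 4.7 [-88.6   1.1 119.7]
pin [475.5 -54.4  72.5] [[213.9 210.1]] [143. 300.] [209. 343.]
barmid [521.  -12.9 121.5] [[219.6 187.3]] [178. 164.] [272. 209.]
barL [512.3  36.3 121.5] [[209.6 183.1]] [118. 138.] [236. 168.]
barR [529.7 -62.2 121.5] [[230.2 191.7]] [241. 190.] [309. 251.]
scene [-160.87303859  -54.16797164   70.3988878 ] [-111.72967814  -28.22555498  107.42396345] [-146.4760915   -48.10677493   85.60437748]
[-157.67023931  -51.15158747   78.09993053] [-130.48955545  -40.32171987  107.42396345]
side [-160.43574055  -57.18822544   70.01449819] [-113.99909552   19.42639889  108.11228285] [-143.56308957  -47.35101103   86.95018158]
[-157.95116987  -54.32825721   78.40795735] [-127.11345178  -38.99346069  108.11228285]
```

```bash
cat >> h.py <<'E'
from scipy.spatial.transform import Rotation as Ro
def cur():
    o=monitor.get_obs(); q=o['tool_rot']; return o,np.array(o['tool_pos']),Ro.from_quat([q[1],q[2],q[3],q[0]])
def go(P,yaw,base=None):
    "shift in tool axes & turn for TCP target P, pointing down, jaw axis at world angle yaw (deg)"
    o,p,R=cur(); best=None
    for y in (yaw,yaw+180):
        a=np.radians(y); x=np.array([0,0,-1.]); z=np.array([np.cos(a),np.sin(a),0]); T=Ro.from_matrix(np.c_[x,np.cross(z,x),z])
        w=np.degrees((R.inv()*T).as_rotvec())
        print('shift',R.inv().apply(np.array(P)-p).round(1),'turn',w.round(2))
    print('now',p.round(1),R.as_matrix().round(3).tolist(),o['grip_width'],o['wrist_force'].round(2),o['joint_pos'].round(2))
E
python3 -c "
from h import *
go([520.5,-15,245],10)"
```

```text
shift [ 3.000e-01 -4.965e+02 -4.179e+02] turn [ 6.082e+01 -5.000e-02  3.000e-02]
shift [ 3.000e-01 -4.965e+02 -4.179e+02] turn [-1.1918e+02 -3.0000e-02 -5.0000e-02]
now [188.9 542.9 244.9] [[-0.0, -0.944, 0.329], [-0.001, 0.329, 0.944], [-1.0, -0.0, -0.001]] 1.0011975283989907 [ 0.49 -0.38 -0.75] [-1.28  0.71 -0.03  1.48  0.02  0.95 -0.08]
```

Request:
send_rows --commands '[{"y": -45, "z": -38, "wx": 5.5}, {"y": -90, "z": -76, "wx": 11}, {"y": -135, "z": -114, "wx": 16.6}, {"y": -180, "z": -152, "wx": 22}, {"y": -225, "z": -190, "wx": 27.7}, {"y": -270, "z": -228, "wx": 33.2}, {"y": -315, "z": -266, "wx": 38.7}, {"y": -360, "z": -304, "wx": 44.2}, {"y": -405, "z": -342, "wx": 49.7}, {"y": -450, "z": -380, "wx": 55.3}, {"y": -496, "z": -418, "wx": 60.8}, {"y": -496, "z": -418, "wx": 60.8}]' --squeeze 40

```text
validation failed for argument at $.co...
```

```bash
python3 - <<'E'
from h import *
go([520.5,-15,116.5],10)
P=par("wrist"); im,d=viewer.get_image("wrist"); cv2.imwrite("pics/w1.png",im[:,:,::-1]); np.savez("w1.npz",im=im,d=d,K=P[0],D=P[1],V=P[2])
E
```

```text
shift [ 128.8 -496.5 -417.8] turn [ 6.082e+01 -5.000e-02  3.000e-02]
shift [ 128.8 -496.5 -417.8] turn [-1.1918e+02 -3.0000e-02 -5.0000e-02]
now [188.9 542.9 244.9] [[-0.0, -0.944, 0.329], [-0.001, 0.329, 0.944], [-1.0, -0.0, -0.001]] 1.0011975283989907 [ 0.49 -0.38 -0.75] [-1.28  0.71 -0.03  1.48  0.02  0.95 -0.08]
```

View pics/w1.png

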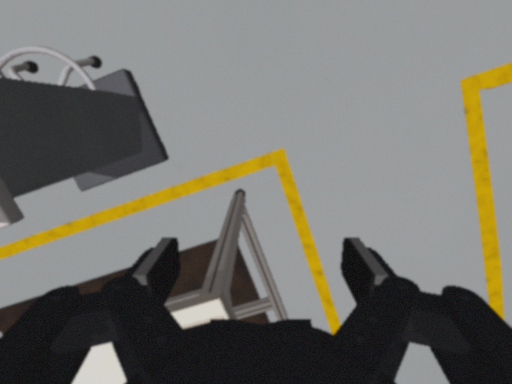

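The call was refused because each row needs all of its keys, so the arm hasn't moved. The wrist view shows only the floor. I'll resend with complete rows.

Request:
send_rows --commands '[{"gripper": 85, "x": 0, "y": -45, "z": -38, "wx": 5.5, "wy": 0, "wz": 0}, {"gripper": 85, "x": 0, "y": -90, "z": -76, "wx": 11, "wy": 0, "wz": 0}, {"gripper": 85, "x": 0, "y": -135, "z": -114, "wx": 16.6, "wy": 0, "wz": 0}, {"gripper": 85, "x": 0, "y": -180, "z": -152, "wx": 22, "wy": 0, "wz": 0}, {"gripper": 85, "x": 0, "y": -225, "z": -190, "wx": 27.7, "wy": 0, "wz": 0}, {"gripper": 85, "x": 0, "y": -270, "z": -228, "wx": 33.2, "wy": 0, "wz": 0}, {"gripper": 85, "x": 0, "y": -315, "z": -266, "wx": 38.7, "wy": 0, "wz": 0}, {"gripper": 85, "x": 0, "y": -360, "z": -304, "wx": 44.2, "wy": 0, "wz": 0}, {"gripper": 85, "x": 0, "y": -405, "z": -342, "wx": 49.7, "wy": 0, "wz": 0}, {"gripper": 85, "x": 0, "y": -450, "z": -380, "wx": 55.3, "wy": 0, "wz": 0}, {"gripper": 85, "x": 0, "y": -496, "z": -418, "wx": 60.8, "wy": 0, "wz": 0}, {"gripper": 85, "x": 0, "y": -496, "z": -418, "wx": 60.8, "wy": 0, "wz": 0}]' --squeeze 40

```text
t: 1.35
tool_pos: [495.8, 25.2, 245.3]
tool_rot: [0.704, -0.061, 0.705, 0.061]
wrist_force: [1.6, 1.4, -0.2]
grip_width: 0.997
```

```bash
python3 - <<'E'
from h import *
go([520.5,-15,116.5],10)
P=par("wrist"); im,d=viewer.get_image("wrist"); cv2.imwrite("pics/w2.png",im[:,:,::-1]); np.savez("w2.npz",im=im,d=d,K=P[0],D=P[1],V=P[2])
go([520.5,-15,116.5],10)
E
```

```text
shift [128.8 -43.8  17.5] turn [-0.18 -0.    0.  ]
shift [128.8 -43.8  17.5] turn [1.7982e+02 0.0000e+00 1.0000e-02]
now [495.8  25.2 245.3] [[-0.0, -0.171, 0.985], [-0.0, 0.985, 0.171], [-1.0, -0.0, -0.0]] 0.9968794035648594 [ 1.56  1.4  -0.2 ] [-0.22  0.6   0.19  1.77 -0.15  0.79  0.21]
shift [129.  -34.6  16. ] turn [-0.51  0.07  0.27]
shift [129.  -34.6  16. ] turn [ 1.7949e+02  4.2000e-01 -1.1000e-01]
now [498.7  17.  245.3] [[0.002, -0.165, 0.986], [-0.004, 0.986, 0.165], [-1.0, -0.005, 0.001]] 0.995802111290105 [ -1.92 -13.54  -2.59] [-0.21  0.6   0.19  1.76 -0.15  0.79  0.22]
```

View pics/w2.png

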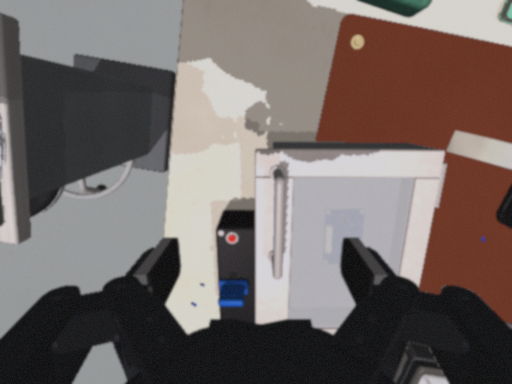

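The wrist view shows the bar from (279,170) to (278,277), the pin at (232,239) and the fin at (232,292). The arm was still settling, so I'll take the picture again now that it's at rest.

```bash
python3 - <<'E'
from h import *
viewer.get_image("wrist");viewer.get_image("wrist")
P=par("wrist"); im,d=viewer.get_image("wrist"); cv2.imwrite("pics/w3.png",cv2.resize(im[130:340,180:460,::-1],None,fx=2.8,fy=2.8)); np.savez("w3.npz",im=im,d=d,K=P[0],D=P[1],V=P[2])
X=cloud(d,"wrist",P)
m=(X[...,2]>116)&(X[...,2]<135)&(d>0); w=np.zeros_like(m);w[150:290,220:330]=1;m&=w
k,l,st,ce=cv2.connectedComponentsWithStats(m.astype(np.uint8));i=1+st[1:,4].argmax();print(st[i],ce[i])
q=X[l==i];print(q.min(0),q.max(0),q.mean(0)); r=cv2.minAreaRect(q[:,:2].astype(np.float32));print(r)
hs=cv2.cvtColor(im,cv2.COLOR_RGB2HSV)
for nm,mm,z in (("red",((hs[...,0]<6)|(hs[...,0]>174))&(hs[...,1]>190)&(hs[...,2]>150),72.5),("blue",(hs[...,0]>105)&(hs[...,0]<128)&(hs[...,1]>180)&(hs[...,2]>60),105)):
    k,l,st,ce=cv2.connectedComponentsWithStats(mm.astype(np.uint8))
    for i in range(1,k):
        if st[i,4]>25: print(nm,st[i],ce[i],np.median(X[l==i],0),plane(ce[i],"wrist",z,P))
go([520.5,-15,116.5],10)
E
```

```text
[ 273  173   13  105 1043] [278.94151486 223.97315436]
[505.87269735 -63.69529931 116.01484396] [531.62656447  42.33419002 129.25569944] [517.97048882  -6.70511565 126.62599743]
((518.8969116210938, -10.627754211425781), (10.000663757324219, 107.47291564941406), 9.64490795135498)
blue [220 279  28  27 610] [232.98360656 291.95901639] [ 485.11948048 -114.63881683   92.48210815] [[ 485.01016248 -105.68613011  105.        ]]
shift [128.5 -44.9  18. ] turn [-0.09 -0.04  0.  ]
shift [128.5 -44.9  18. ] turn [1.7991e+02 0.0000e+00 6.0000e-02]
now [495.1  26.2 245. ] [[-0.001, -0.172, 0.985], [-0.0, 0.985, 0.172], [-1.0, -0.0, -0.001]] 0.993127039793693 [-0.23  0.62  0.45] [-0.22  0.6   0.18  1.77 -0.15  0.79  0.21]
```

View pics/w3.png

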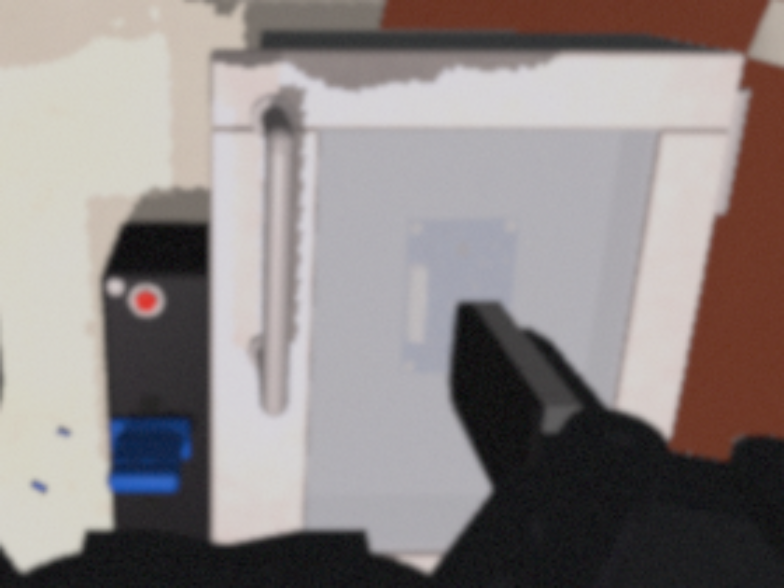

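Request:
send_rows --commands '[{"gripper": 70, "x": 0, "y": -25, "z": 10, "wx": 0, "wy": 0, "wz": 0}, {"gripper": 60, "x": 20, "y": -43, "z": 18, "wx": 0, "wy": 0, "wz": 0}, {"gripper": 60, "x": 50, "y": -43, "z": 18, "wx": 0, "wy": 0, "wz": 0}, {"gripper": 60, "x": 80, "y": -43, "z": 18, "wx": 0, "wy": 0, "wz": 0}, {"gripper": 60, "x": 100, "y": -43, "z": 18, "wx": 0, "wy": 0, "wz": 0}, {"gripper": 60, "x": 115, "y": -43, "z": 18, "wx": 0, "wy": 0, "wz": 0}, {"gripper": 60, "x": 125, "y": -43, "z": 18, "wx": 0, "wy": 0, "wz": 0}, {"gripper": 60, "x": 128, "y": -43, "z": 18, "wx": 0, "wy": 0, "wz": 0}, {"gripper": 60, "x": 128, "y": -43, "z": 18, "wx": 0, "wy": 0, "wz": 0}, {"gripper": 60, "x": 128, "y": -43, "z": 18, "wx": 0, "wy": 0, "wz": 0}]' --squeeze 40

```text
t: 2.55
tool_pos: [520.5, -12.0, 118.0]
tool_rot: [0.705, -0.062, 0.704, 0.062]
wrist_force: [0.0, -0.1, -0.7]
grip_width: 0.7
```

```bash
python3 - <<'E'
from h import *
go([520,-13,116.5],10)
im,d=viewer.get_image("wrist"); cv2.imwrite("pics/w4.png",im[:,:,::-1])
E
```

```text
shift [ 1.5 -0.9 -0.7] turn [0.03 0.05 0.01]
shift [ 1.5 -0.9 -0.7] turn [-1.7997e+02 -2.0000e-02  7.0000e-02]
now [520.5 -12.  118. ] [[0.001, -0.174, 0.985], [-0.0, 0.985, 0.174], [-1.0, -0.0, 0.001]] 0.7001852834685764 [ 0.03 -0.13 -0.68] [-0.1   0.83  0.12  1.83 -0.18  0.5   0.31]
```

View pics/w4.png

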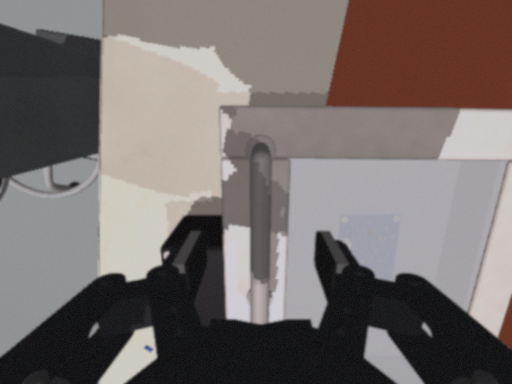

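The bar, at column 260, is centred between the fingers (about 190 and 330). Closing.

Request:
send_rows --commands '[{"gripper": 0, "x": 0, "y": 0, "z": 0, "wx": 0, "wy": 0, "wz": 0}, {"gripper": 0, "x": 0, "y": 0, "z": 0, "wx": 0, "wy": 0, "wz": 0}, {"gripper": 0, "x": 0, "y": 0, "z": 0, "wx": 0, "wy": 0, "wz": 0}, {"gripper": 0, "x": 0, "y": 0, "z": 0, "wx": 0, "wy": 0, "wz": 0}, {"gripper": 0, "x": 0, "y": 0, "z": 0, "wx": 0, "wy": 0, "wz": 0}, {"gripper": 0, "x": 0, "y": 0, "z": 0, "wx": 0, "wy": 0, "wz": 0}]' --squeeze 40

```text
t: 3.2
tool_pos: [520.3, -12.2, 117.5]
tool_rot: [0.704, -0.062, 0.704, 0.062]
wrist_force: [-1.2, 1.1, 5.3]
grip_width: 0.099
```

Request:
send_rows --commands '[{"gripper": 0, "x": -2, "y": 0, "z": 0.5, "wx": 0, "wy": 0, "wz": 0}, {"gripper": 0, "x": -4, "y": 0, "z": 1, "wx": 0, "wy": 0, "wz": 0}, {"gripper": 0, "x": -6, "y": 0, "z": 1.5, "wx": 0, "wy": 0, "wz": 0}, {"gripper": 0, "x": -8, "y": 0, "z": 2, "wx": 0, "wy": 0, "wz": 0}, {"gripper": 0, "x": -8, "y": 0, "z": 2, "wx": 0, "wy": 0, "wz": 0}, {"gripper": 0, "x": -8, "y": 0, "z": 2, "wx": 0, "wy": 0, "wz": 0}]' --squeeze 40

```text
t: 3.8
tool_pos: [522.4, -11.9, 125.4]
tool_rot: [0.705, -0.062, 0.704, 0.062]
wrist_force: [4.0, -0.0, -5.0]
grip_width: 0.096
```

Request:
send_rows --commands '[{"gripper": 0, "x": -1, "y": 0, "z": 0.2, "wx": 0, "wy": 0, "wz": 0}, {"gripper": 0, "x": -2, "y": 0, "z": 0.5, "wx": 0, "wy": 0, "wz": 0}, {"gripper": 0, "x": -3, "y": 0, "z": 0.8, "wx": 0, "wy": 0, "wz": 0}, {"gripper": 0, "x": -4, "y": 0, "z": 1, "wx": 0, "wy": 0, "wz": 0}, {"gripper": 0, "x": -4, "y": 0, "z": 1, "wx": 0, "wy": 0, "wz": 0}, {"gripper": 0, "x": -4, "y": 0, "z": 1, "wx": 0, "wy": 0, "wz": 0}]' --squeeze 40

```text
t: 4.4
tool_pos: [523.6, -11.7, 129.3]
tool_rot: [0.705, -0.062, 0.704, 0.062]
wrist_force: [6.1, 0.5, -6.0]
grip_width: 0.103
```

Request:
send_rows --commands '[{"gripper": 0, "x": -1, "y": 0, "z": 0.2, "wx": 0, "wy": 0, "wz": 0}, {"gripper": 0, "x": -2, "y": 0, "z": 0.4, "wx": 0, "wy": 0, "wz": 0}, {"gripper": 0, "x": -2, "y": 0, "z": 0.4, "wx": 0, "wy": 0, "wz": 0}, {"gripper": 0, "x": -2, "y": 0, "z": 0.4, "wx": 0, "wy": 0, "wz": 0}]' --squeeze 40

```text
t: 4.8
tool_pos: [524.3, -11.5, 131.3]
tool_rot: [0.705, -0.062, 0.704, 0.062]
wrist_force: [8.7, 0.3, -7.9]
grip_width: 0.094
```

```bash
python3 - <<'E'
from h import *
print(cur()[0]['wrist_force'],cur()[1])
a=[]
for n,(u,v,s) in {"scene":(190,160,120),"side":(170,140,130)}.items():
    im,d=viewer.get_image(n); a.append(cv2.resize(im[v:v+100,u:u+120,::-1],None,fx=3.2,fy=3.2,interpolation=cv2.INTER_CUBIC))
im,d=viewer.get_image("wrist"); cv2.imwrite("pics/w5.png",im[:,:,::-1])
cv2.imwrite("pics/t1.png",np.hstack(a))
print(cur()[0]['wrist_force'],cur()[1])
E
```

```text
[ 8.71316873  0.30957827 -7.88000901] [524.25814884 -11.53494017 131.32805631]
[ 7.59120463  0.55905094 -7.4053278 ] [524.25612059 -11.54113736 131.30773839]
```

View pics/t1.png

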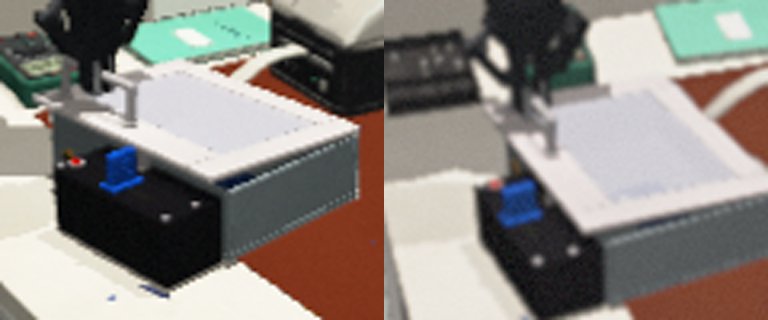

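View pics/w5.png

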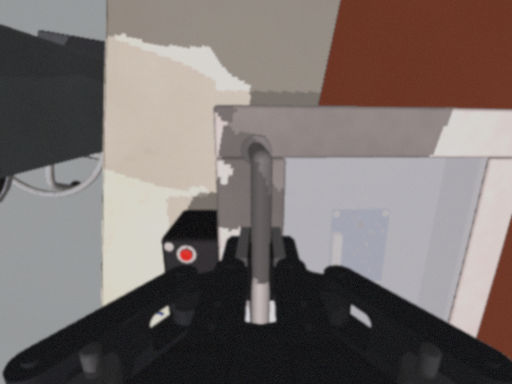

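The lid is visibly open by about 14 mm at the bar, with only about 8 N. I'll measure the pin height and the lid angle directly.

```bash
python3 - <<'E'
from h import *
def red(im,u,v,w,h):
    a=im[v:v+h,u:u+w].astype(float); s=np.clip(a[...,0]-np.maximum(a[...,1],a[...,2])-50,0,None)
    yy,xx=np.mgrid[v:v+h,u:u+w]; return (s*xx).sum()/s.sum(),(s*yy).sum()/s.sum(),s.sum()
th=np.radians(10);c,s=np.cos(th),np.sin(th);O=np.array([617.2,-51.8,0]);R=np.array([[c,-s,0],[s,c,0],[0,0,1]])
px=R@np.array([-140,22,0])+O
for n,box in (("scene",(207,204,14,12)),("side",(198,191,14,12))):
    f=np.load(f"{n}0.npz"); print(n,'before',red(f['im'],*box))
    im,d=viewer.get_image(n); np.savez(n+"1.npz",im=im,d=d); print('now',red(im,*box))
    for z in(72.5,78.5): print(z,proj(px+[0,0,z],n))
    X=cloud(d,n);B=(X-O)@R
    m=(B[...,0]>-60)&(B[...,0]<80)&(abs(B[...,1]+40)<70)&(B[...,2]>80)&(B[...,2]<115)
    print('lid slope',np.polyfit(B[m][:,0],B[m][:,2],1))
    m0=cloud(f['d'],n);B=(m0-O)@R;m=(B[...,0]>-60)&(B[...,0]<80)&(abs(B[...,1]+40)<70)&(B[...,2]>80)&(B[...,2]<115);print('was',np.polyfit(B[m][:,0],B[m][:,2],1))
E
```

```text
scene before (np.float64(213.11971830985917), np.float64(209.86150234741785), np.float64(426.0))
now (np.float64(213.1165254237288), np.float64(209.85381355932202), np.float64(472.0))
72.5 [[213.86952585 210.07355387]]
78.5 [[213.75935749 208.26002338]]
lid slope [-7.01885731e-02  9.02418749e+01]
was [9.85898241e-03 8.32461426e+01]
side before (np.float64(204.19078947368422), np.float64(197.06578947368422), np.float64(152.0))
now (np.float64(204.13071895424838), np.float64(197.1045751633987), np.float64(153.0))
72.5 [[204.8485196  197.13698294]]
78.5 [[204.69760104 195.49184795]]
lid slope [-6.94683486e-02  9.00839174e+01]
was [5.67399746e-03 8.33276073e+01]
```

The pin hasn't moved (scene 213.1,209.9 before and after), and the lid is at about 0.076 rad, past the 0.06 rad hard stop. So the lid isn't caught and the release stays alone. Next, the arc for the lift.

```bash
python3 - <<'E'
import numpy as np
r=np.hypot(178,46);a=np.arctan2(46,-178)
f=lambda t:np.array([-r*np.sin(a-t),r*np.cos(a-t)])
for t in np.arange(.077,.76,.04): print(t.round(3),(f(t)-f(.077)).round(1))
E
```

```text
0.077 [0. 0.]
0.117 [-6.9  2.5]
0.157 [-13.7   5.3]
0.197 [-20.4   8.4]
0.237 [-27.   11.7]
0.277 [-33.4  15.3]
0.317 [-39.6  19.1]
0.357 [-45.7  23.2]
0.397 [-51.7  27.6]
0.437 [-57.5  32.1]
0.477 [-63.   36.9]
0.517 [-68.4  41.9]
0.557 [-73.6  47.2]
0.597 [-78.6  52.6]
0.637 [-83.3  58.2]
0.677 [-87.8  64. ]
0.717 [-92.1  70. ]
0.757 [-96.1  76.1]
```

Request:
send_rows --commands '[{"gripper": 0, "x": -3.5, "y": 0, "z": 1.2, "wx": 0, "wy": 0, "wz": 0}, {"gripper": 0, "x": -6.9, "y": 0, "z": 2.5, "wx": 0, "wy": 0, "wz": 0}, {"gripper": 0, "x": -10.3, "y": 0, "z": 3.9, "wx": 0, "wy": 0, "wz": 0}, {"gripper": 0, "x": -13.7, "y": 0, "z": 5.3, "wx": 0, "wy": 0, "wz": 0}, {"gripper": 0, "x": -17, "y": 0, "z": 6.8, "wx": 0, "wy": 0, "wz": 0}, {"gripper": 0, "x": -20.4, "y": 0, "z": 8.4, "wx": 0, "wy": 0, "wz": 0}, {"gripper": 0, "x": -23.7, "y": 0, "z": 10, "wx": 0, "wy": 0, "wz": 0}, {"gripper": 0, "x": -27, "y": 0, "z": 11.7, "wx": 0, "wy": 0, "wz": 0}]' --squeeze 40

```text
t: 5.85
tool_pos: [535.5, -9.6, 158.3]
tool_rot: [0.705, -0.062, 0.704, 0.062]
wrist_force: [6.5, -1.7, -7.2]
grip_width: 0.098
```

Forces are steady, so I'll continue along the arc. These rows are relative to the 0.237 rad pose.

Request:
send_rows --commands '[{"gripper": 0, "x": -3.2, "y": 0, "z": 1.8, "wx": 0, "wy": 0, "wz": 0}, {"gripper": 0, "x": -6.4, "y": 0, "z": 3.6, "wx": 0, "wy": 0, "wz": 0}, {"gripper": 0, "x": -9.5, "y": 0, "z": 5.5, "wx": 0, "wy": 0, "wz": 0}, {"gripper": 0, "x": -12.6, "y": 0, "z": 7.4, "wx": 0, "wy": 0, "wz": 0}, {"gripper": 0, "x": -15.7, "y": 0, "z": 9.4, "wx": 0, "wy": 0, "wz": 0}, {"gripper": 0, "x": -18.7, "y": 0, "z": 11.5, "wx": 0, "wy": 0, "wz": 0}, {"gripper": 0, "x": -21.7, "y": 0, "z": 13.7, "wx": 0, "wy": 0, "wz": 0}, {"gripper": 0, "x": -24.7, "y": 0, "z": 15.9, "wx": 0, "wy": 0, "wz": 0}, {"gripper": 0, "x": -27.6, "y": 0, "z": 18.1, "wx": 0, "wy": 0, "wz": 0}, {"gripper": 0, "x": -30.5, "y": 0, "z": 20.4, "wx": 0, "wy": 0, "wz": 0}]' --squeeze 40

```text
t: 6.85
tool_pos: [554.9, -6.3, 189.0]
tool_rot: [0.704, -0.062, 0.705, 0.062]
wrist_force: [-2.9, -4.8, -2.1]
grip_width: 0.103
```

Now from 0.437 to about 0.72 rad.

Request:
send_rows --commands '[{"gripper": 0, "x": -2.8, "y": 0, "z": 2.4, "wx": 0, "wy": 0, "wz": 0}, {"gripper": 0, "x": -5.5, "y": 0, "z": 4.8, "wx": 0, "wy": 0, "wz": 0}, {"gripper": 0, "x": -8.2, "y": 0, "z": 7.3, "wx": 0, "wy": 0, "wz": 0}, {"gripper": 0, "x": -10.9, "y": 0, "z": 9.8, "wx": 0, "wy": 0, "wz": 0}, {"gripper": 0, "x": -13.5, "y": 0, "z": 12.4, "wx": 0, "wy": 0, "wz": 0}, {"gripper": 0, "x": -16.1, "y": 0, "z": 15.1, "wx": 0, "wy": 0, "wz": 0}, {"gripper": 0, "x": -18.6, "y": 0, "z": 17.8, "wx": 0, "wy": 0, "wz": 0}, {"gripper": 0, "x": -21.1, "y": 0, "z": 20.5, "wx": 0, "wy": 0, "wz": 0}, {"gripper": 0, "x": -23.5, "y": 0, "z": 23.3, "wx": 0, "wy": 0, "wz": 0}, {"gripper": 0, "x": -25.8, "y": 0, "z": 26.1, "wx": 0, "wy": 0, "wz": 0}, {"gripper": 0, "x": -28, "y": 0, "z": 29, "wx": 0, "wy": 0, "wz": 0}, {"gripper": 0, "x": -30.3, "y": 0, "z": 31.9, "wx": 0, "wy": 0, "wz": 0}]' --squeeze 40

```text
t: 8.05
tool_pos: [585.3, -1.1, 219.9]
tool_rot: [0.703, -0.062, 0.706, 0.061]
wrist_force: [-14.6, -6.0, 13.5]
grip_width: 0.098
```

Request:
send_rows --commands '[{"gripper": 0, "x": -1.5, "y": 0, "z": 2, "wx": 0, "wy": 0, "wz": 0}, {"gripper": 0, "x": -2, "y": 0, "z": 3, "wx": 0, "wy": 0, "wz": 0}, {"gripper": 0, "x": -2, "y": 0, "z": 3, "wx": 0, "wy": 0, "wz": 0}, {"gripper": 0, "x": -2, "y": 0, "z": 3, "wx": 0, "wy": 0, "wz": 0}, {"gripper": 0, "x": -2, "y": 0, "z": 3, "wx": 0, "wy": 0, "wz": 0}, {"gripper": 0, "x": -2, "y": 0, "z": 3, "wx": 0, "wy": 0, "wz": 0}, {"gripper": 0, "x": -2, "y": 0, "z": 3, "wx": 0, "wy": 0, "wz": 0}]' --squeeze 40

```text
t: 8.75
tool_pos: [588.2, -0.6, 222.1]
tool_rot: [0.703, -0.062, 0.705, 0.061]
wrist_force: [-18.0, -6.3, 19.7]
grip_width: 0.099
```

```bash
python3 - <<'E'
from h import *
o,p,_=cur();print(p,o['wrist_force'],o['grip_width'],abs(o['qd']).max(),o['t'])
th=np.radians(10);c,s=np.cos(th),np.sin(th);O=np.array([617.2,-51.8,0]);R=np.array([[c,-s,0],[s,c,0],[0,0,1]])
a=[]
def red(im,u,v,w,h):
    q=im[v:v+h,u:u+w].astype(float); S=np.clip(q[...,0]-np.maximum(q[...,1],q[...,2])-50,0,None)
    yy,xx=np.mgrid[v:v+h,u:u+w]; return (S*xx).sum()/S.sum(),(S*yy).sum()/S.sum()
for n,(u,v),bx in (("scene",(170,110),(207,204,14,12)),("side",(150,100),(198,191,14,12))):
    im,d=viewer.get_image(n); a.append(cv2.resize(im[v:v+150,u:u+160,::-1],None,fx=2.5,fy=2.5,interpolation=cv2.INTER_CUBIC))
    X=cloud(d,n);B=(X-O)@R
    m=(B[...,0]>-80)&(B[...,0]<80)&(B[...,1]>-115)&(B[...,1]<-15)&(B[...,2]>88)&(B[...,2]<260)
    pf=np.polyfit(B[m][:,0],B[m][:,2],1);print(n,m.sum(),'angle',np.arctan(-pf[0]),'red',red(im,*bx))
    m=(B[...,2]>85)&(B[...,2]<112)&(B[...,0]<-120)&(B[...,0]>-165)&(B[...,1]<0)&(B[...,1]>-80);print('fin',B[m].mean(0))
    f=np.load(n+"0.npz");B=(cloud(f['d'],n)-O)@R
    m=(B[...,2]>85)&(B[...,2]<112)&(B[...,0]<-120)&(B[...,0]>-165)&(B[...,1]<0)&(B[...,1]>-80);print('fin was',B[m].mean(0))
cv2.imwrite("pics/e1.png",np.hstack(a))
print(cur()[1])
E
```

```text
[588.16669886  -0.63410429 222.10565923] [-17.97225893  -6.25651963  19.71493188] 0.09908858578113289 0.0018126221689077466 8.75
scene 355 angle 0.6608422973512025 red (np.float64(213.11182795698926), np.float64(209.86666666666667))
fin [-145.32563343  -46.83138782   97.43470121]
fin was [-145.41104335  -46.93353531   97.49603391]
side 363 angle 0.6393055411371981 red (np.float64(204.125748502994), np.float64(197.03592814371257))
fin [-143.67857696  -47.64230038   97.00893841]
fin was [-143.95305909  -47.34145984   97.80855287]
[588.21862303  -0.6156074  222.14596912]
```

View pics/e1.png

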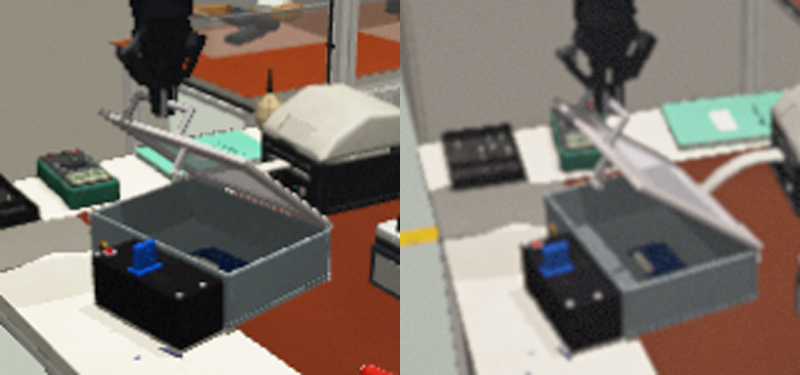

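The picture shows the lid raised to about 0.65–0.73 rad and held by the bar, with the fin and pin where they were. There's about 26 N of internal radial load, so I'll ease outward a little.

Request:
send_rows --commands '[{"gripper": 0, "x": -1, "y": 0, "z": -0.8, "wx": 0, "wy": 0, "wz": 0}, {"gripper": 0, "x": -2, "y": 0, "z": -1.5, "wx": 0, "wy": 0, "wz": 0}, {"gripper": 0, "x": -2, "y": 0, "z": -1.5, "wx": 0, "wy": 0, "wz": 0}, {"gripper": 0, "x": -2, "y": 0, "z": -1.5, "wx": 0, "wy": 0, "wz": 0}, {"gripper": 0, "x": -2, "y": 0, "z": -1.5, "wx": 0, "wy": 0, "wz": 0}, {"gripper": 0, "x": -2, "y": 0, "z": -1.5, "wx": 0, "wy": 0, "wz": 0}]' --squeeze 40

```text
t: 9.45
tool_pos: [588.5, -0.6, 222.9]
tool_rot: [0.705, -0.062, 0.704, 0.061]
wrist_force: [6.6, -5.1, -13.1]
grip_width: 0.096
```

```bash
python3 - <<'E'
from h import *
th=np.radians(10);c,s=np.cos(th),np.sin(th);O=np.array([617.2,-51.8,0]);R=np.array([[c,-s,0],[s,c,0],[0,0,1]])
for k in range(4):
    im,d=viewer.get_image("scene")
    o,p,_=cur();print(o['t'],p.round(2),o['wrist_force'].round(1),o['grip_width'].round(3),abs(o['qd']).max().round(4))
    B=(cloud(d,"scene")-O)@R
    m=(B[...,0]>-80)&(B[...,0]<80)&(B[...,1]>-115)&(B[...,1]<-15)&(B[...,2]>88)&(B[...,2]<260)
    print(np.arctan(-np.polyfit(B[m][:,0],B[m][:,2],1)[0]))
f=np.load("scene0.npz")['im']; df=np.abs(im.astype(int)-f).max(2)
for nm,(v0,v1,u0,u1) in dict(meter=(165,195,183,213),marker=(262,292,245,295),sink=(290,320,305,342)).items(): print(nm,np.median(df[v0:v1,u0:u1]),(df[v0:v1,u0:u1]>60).mean())
E
```

```text
Traceback (most recent call last):
AttributeError: 'float' object has no attribute 'round'
```

```bash
python3 - <<'E'
from h import *
th=np.radians(10);c,s=np.cos(th),np.sin(th);O=np.array([617.2,-51.8,0]);R=np.array([[c,-s,0],[s,c,0],[0,0,1]])
for k in range(4):
    im,d=viewer.get_image("scene")
    o,p,_=cur();print(o['t'],p.round(2),o['wrist_force'].round(1),o['grip_width'],abs(o['qd']).max())
    B=(cloud(d,"scene")-O)@R
    m=(B[...,0]>-80)&(B[...,0]<80)&(B[...,1]>-115)&(B[...,1]<-15)&(B[...,2]>88)&(B[...,2]<260)
    print(np.arctan(-np.polyfit(B[m][:,0],B[m][:,2],1)[0]))
f=np.load("scene0.npz")['im']; df=np.abs(im.astype(int)-f).max(2)
for nm,(v0,v1,u0,u1) in dict(meter=(165,195,183,213),marker=(262,292,245,295),sink=(290,320,305,342)).items(): print(nm,np.median(df[v0:v1,u0:u1]),(df[v0:v1,u0:u1]>60).mean())
E
```

```text
9.55 [ 5.8857e+02 -5.5000e-01  2.2289e+02] [  6.2  -4.7 -12.9] 0.10149777139145028 0.002841678960703563
0.6633816163765391
9.6 [ 5.8855e+02 -5.8000e-01  2.2286e+02] [  5.8  -6.1 -13. ] 0.10061719921927774 0.0025336437627864693
0.6647162238825761
9.65 [588.54  -0.6  222.87] [  6.2  -6.5 -13.7] 0.0951258926966632 0.0016784703970443903
0.6605809883702098
9.7 [ 5.8855e+02 -5.6000e-01  2.2288e+02] [  6.8  -5.7 -13.1] 0.09746566960624237 0.0023322228331340024
0.6606047588311089
meter 9.0 0.042222222222222223
marker 8.0 0.0
sink 10.0 0.0
```

The hold is steady at about 0.66–0.7 rad, with low forces and the bystanders unchanged. Handing in.

```bash
python3 -c "
from cell import finish_job
print(finish_job())"
```

```text
the job is handed in; nothing more can be done
None
```

I gripped the bar and tugged: the lid was not caught, so I left the blue release alone. I then raised the lid and handed the job in at about 9.7 s, still gripping the bar.

- **Tug:** the lid rose about 14 mm at the bar to about 0.076 rad, past the 0.06 rad stop, with about 8 N of pull. The red pin's pixel position was unchanged in both fixed views.
- **Lid at the end:** the depth images give about 0.66 rad, while the tool's travel gives about 0.70 rad. The two disagree by about 0.04 rad, but both are well within 0.52–0.92. The lid was steady over the last four frames, with the opening matching the 10 mm bar.
- **Force at the end:** about 16 N at the wrist. It had built up to about 27 N during the lift because my arc was slightly off, so I eased the tool by about 2 mm.
- **Release and pin:** a check after the lift showed both where they were.
- **Bystanders:** I compared them only by image difference in the scene view. The marker and heat sink showed no change. The multimeter area showed small differences (4% of pixels), which I took as background or shadow because nothing came near it.

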